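Lay the blue-banded carton into the dispensing rack and seat it

ROBOT

A 6-joint arm with a two-finger parallel gripper is mounted at the origin on the work surface. World frame = base frame: x ahead of the robot, y to its left, z up, the work surface at z = 0. Lengths are in m, angles in rad, forces in N, time in s.
With the tool pointing down it reaches from about 0.375 to 0.9 m from the base axis. Payload 3.1 kg.
Tool frame: the origin (TCP) lies midway between the tips of the shut fingers; the grasp point (between the pads) lies 19 mm behind it; z points along the fingers, y is the direction in which the jaws open and shut (so a half turn about z gives the same grasp; the last joint's range is limited). The gripper opens to 87 mm and grips with 3 to 60 N. Pads are 19 mm wide; open, the fingers measure 117 mm over their backs; the gripper's body (75 mm by 190 mm) begins 51 mm behind the grasp point.
Start: joints at [-1.306, 0.527, 1.433, -0, 1.181, -0.178], TCP at [0.268, -0.565, 0.191] pointing down, gripper open.
Joint ranges: [-3.08, 3.08], [-0.75, 2.2], [0.22, 2.44], [-1.43, 4.57], [0, 2.65], [-2.85, 2.85]. Speed limits (rad/s): [2.79, 2.79, 3.14, 3.14, 3.14, 3.14].

INTERFACE

Orientations are given as a unit quaternion [w, x, y, z].
In Python, from rig import env, viewer, job, trace, mark_of gives the robot as it stands.
- The arm moves only by the tool play_rows, never from a script. Its argument "rows" is a list of rows, each an object with "dr": the turn, a rotation vector about the tool's x, y, z in degrees, a list of three; "delta_pos": the shift along the tool's x, y, z in cm, a list of three; "jaw": the opening, from 0 (shut) to 1 (fully open). A call has 1 to 20 rows; each row shifts and turns the commanded pose from where the row before left it, along the tool's axes as they then stand; what a row does not reach is not made up. A row lasts 1/10 s, in which the tool goes at most 50 mm and 8.59 degrees, less where a joint would pass 70% of its speed; a pose out of reach is approached as far as the arm can. A call is refused whole if a number of a shift passes 5 or a number of a turn 8.59, either way. A call with a gripper value outside its range is refused whole. The fingers move at their own pace and stop on an object; "newtons" is the grip in N (left out, the last holds). Time passes only in rows, so rows that do not move let the fingers close. It gives the time, the measured TCP pose, the force and the opening at its end, in the units of the state.
- env.sense(): the state, without advancing time (a new reading comes with each control period).
- viewer.get_image(name): name is "side" or "top" or "wrist"; returns (picture, depth): 480x640x3 uint8, red, green, blue; 480x640 float32, m along the optical axis (not along the pixel's ray), 0 where there is no reading.
- viewer.camera_model(name): a dict with "camera_matrix" (3x3 intrinsics, pixels), "cam_to_world" (4x4, takes a point from camera to world coordinates). Camera axes: x right, y up, looking along -z (the intrinsics and any distortion apply to the point x, -y, -z); pixel columns grow to the right and rows downward; lengths in m; the calibration is good to about 2 mm. A picture is of the moment at which its call begins: read the wrist's pose just before it. camera_model takes no time and is no camera call; for the wrist camera it gives the pose at the moment of the call.
- job.job_done(): hands the job in, once; it reports no verdict.
Trained networks look in the newest picture that a camera, given by its name, has taken for a name from the list of things; names that differ only in an ending like _2 or _b are one class to them, and where a whole thing is asked for, a point or a joint stands for the part that bears it (a point fixed in the world has none). Each returns a list of dicts, best first, with "score" (0 to 1); they miss things now and then, are a little off and sometimes report something else, mostly with a low value. They report only what shows in the picture. A call takes as long as a camera call. They do not tell look-alikes from the thing itself.
- trace(camera, thing): "pixels" (480x640 bool, what is visible of it) and "extent" ([centre column, centre row, width, height] in pixels, round what is visible of it).
- mark_of(camera, thing): "uv" ([column, row] in pixels: a listed point, or the origin of a listed thing).
The state is a dict: "time": time; "joint_pos": joint angles; "dq": joint speeds; "effort": joint torques, N m; "eef_pos": TCP position; "ee_rot": TCP orientation; "contact_force": force on the tool from outside, world axes, zero at the start; "ft_torque": the same for the moment, N m; "gripper_width": opening from 0.0 (shut) to 1.0 (fully open).
Only numpy, scipy, OpenCV 4.12 (cv2) and the standard library are available. Lean on these libraries where they do the work, as an engineer would, in place of code of your own. Each camera call takes 0.05 s, during which the arm holds its last target.

TASK

Tip the tall blue-banded carton over onto its side, along the rack lane in front of which it stands, by pushing it near its top. Then slide it along the lane until its top end meets the sprung rubber pad, press it home there steadily for a moment with roughly 8 N on the pad (never more than 16 N on the pad or 25 N on the card), and back away, leaving it lying straight in the lane against the pad. Leave the orange-banded carton and the other things on the bench alone.

Things in the scene. Friction and masses are not known exactly. Their poses are not given: they have to be found in the camera images.
- carton_blue: The one to lay down: white carton, blue band round its upper part, 90 x 90 mm in plan (too wide to grip), 220 mm tall, 0.3 to 0.65 kg, balance point at mid-height. Origin: centre of its underside; z points to its top. Stands upright at the mouth of either rack lane, square to it within 0.03 rad. Pushed below 60 mm it only slides; near the top 1 to 2 N tips it; past 22 degrees it falls by itself. Lying, it slides with 1.5 to 4.5 N of drag
- carton_orange: A bystander: white carton, orange band round its upper part, 90 x 90 mm in plan (too wide to grip), 220 mm tall, 0.45 kg. Origin: centre of its underside; z points to its top. Stands upright at the mouth of either rack lane, square to it within 0.03 rad, by the lane that the blue one does not have
- rack: Grey lay-flat rack fixed to the bench, base plate 350 (x) x 500 (y) x 6 mm; cartons stand on it. Origin: centre of the plate's underside, at bench height. Two lanes run along its y axis, centred at x = -82.5 and +82.5 mm; cartons stand near y = -180 mm, tip towards +y and then lie from about y = -135 to +85 mm
- lane_near (a point): On the plate's top, centre line of the lane nearer the robot (rack x = -82.5 mm), where its rails become parallel (rack y = +90 mm); axes as the rack's. Rails are 10 mm thick, 18 mm high, 106 mm apart inside from here on to +y, and flare back to about 150 mm apart 127 mm before here
- lane_far (a point): The same point of the lane farther from the robot (rack x = +82.5 mm); same rails
- endbar: Steel bar across the rack's +y end, 350 x 16 x 85 mm; origin: centre of its underside (rack y = +235 mm); axes as the rack's. For each lane it carries a screw with a black rubber pad, 50 mm across, centred on the lane 51 mm above the bench. The pad's face is set between rack y = +115 and +155 mm, not measured: feel for it. It is sprung along y, 4 N/mm, 8 mm travel
- bottle_clear: A bystander: clear glass bottle with a blue cap, 70 mm across, 150 mm tall; origin: centre of its underside.
- bottle_amber: A bystander: amber glass bottle with a black cap, 64 mm across, 140 mm tall; origin: centre of its underside.
- beaker: A bystander: glass beaker, 70 mm across, 90 mm tall; origin: centre of its underside.
- jar: A bystander: small jar with a white cap, 56 mm across, 70 mm tall; origin: centre of its underside.
- tip_box: A bystander: closed yellow plastic box, 120 x 80 x 60 mm; origin: centre of its underside.
- marker: A bystander: green marker pen lying on the bench, 14 mm thick, 130 mm long; origin: its middle.
Not all that is in view belongs to the job. Leave any purple look-alike of the carton_blue alone.

How it is judged:
By the outcome, as a careful person would: the job done as asked, in the order asked, and still so for the second after the job is handed in, with the robot touching nothing.
It also fails if it takes over 51 s, if anything falls off the work surface, if the arm or the gripper's body presses on something with over 40 N, if the wrist force passes 120 N, or if a joint passes its speed limit or range.

## Working session

There is one attempt and no reset: what is moved stays moved. The work goes in short steps, Python scripts to look and compute and a tool call to move; the robot and the scene stay as the last step left them, time stands still between calls to the robot, and variables do not carry over. Pictures are saved under pics/ and viewed, and the job is handed in when it is done.

Besides the shell and the picture viewer there is one more tool, called by a JSON object that holds its "method" and its "body". play_rows: Moves the arm, as the interface text tells. Its arguments: {"type":"object","properties":{"rows":{"type":"array","items":{"type":"object","properties":{"dr":{"type":"array","items":{"type":"number"}},"delta_pos":{"type":"array","items":{"type":"number"}},"jaw":{"type":"number"}}}},"newtons":{"type":"number"}},"required":["rows"]}

```bash
ls; mkdir -p pics
cat > h.py <<'E'
import numpy as np, cv2
from rig import env, viewer, job, trace, mark_of
def snap(c,n):
    im,d=viewer.get_image(c); cv2.imwrite(f'pics/{n}.png',im[:,:,::-1]); m=viewer.camera_model(c)
    np.savez(f'pics/{n}.npz',im=im,d=d,K=m['camera_matrix'],T=m['cam_to_world']); return im,d,m
def cloud(d,m):
    K=np.array(m['camera_matrix']);T=np.array(m['cam_to_world']);v,u=np.mgrid[:480,:640]
    P=np.stack([(u-K[0,2])/K[0,0]*d,-(v-K[1,2])/K[1,1]*d,-d],-1)
    W=P@T[:3,:3].T+T[:3,3]; W[d==0]=np.nan; return W
E
python3 - <<'E'
from h import *
s=env.sense();print({k:np.round(v,3) for k,v in s.items()})
for c in('side','top'):
    im,d,m=snap(c,c+'1'); print(c,np.round(m['camera_matrix'],1),np.round(m['cam_to_world'],3), [k for k in m])
E
```

```text
pics
{'time': np.float64(0.0), 'joint_pos': array([-1.306,  0.528,  1.434, -0.   ,  1.181, -0.178]), 'dq': array([ 0.001, -0.   ,  0.   , -0.002, -0.002,  0.   ]), 'effort': array([ -0.   , -44.004, -17.659,   0.063,   0.058,  -0.   ]), 'eef_pos': array([ 0.268, -0.564,  0.19 ]), 'ee_rot': array([-0.001,  0.976,  0.22 , -0.   ]), 'contact_force': array([-0.556, -0.54 , -0.863]), 'ft_torque': array([-0.022, -0.022,  0.047]), 'gripper_width': np.float64(1.0)}
side [[592.4   0.  315.8]
 [  0.  592.4 240.2]
 [  0.    0.    1. ]] [[ 0.833 -0.396  0.387  1.221]
 [ 0.553  0.587 -0.591 -0.951]
 [ 0.007  0.706  0.708  1.148]
 [ 0.     0.     0.     1.   ]] ['camera_matrix', 'cam_to_world']
top [[512.4   0.  317.4]
 [  0.  512.4 231.3]
 [  0.    0.    1. ]] [[-0.01   0.994 -0.109  0.487]
 [-1.    -0.007  0.021 -0.012]
 [ 0.02   0.109  0.994  1.135]
 [ 0.     0.     0.     1.   ]] ['camera_matrix', 'cam_to_world']
```

View pics/side1.png

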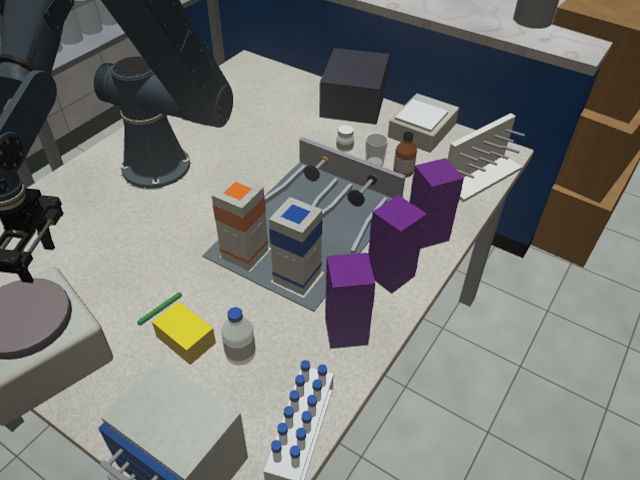

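View pics/top1.png

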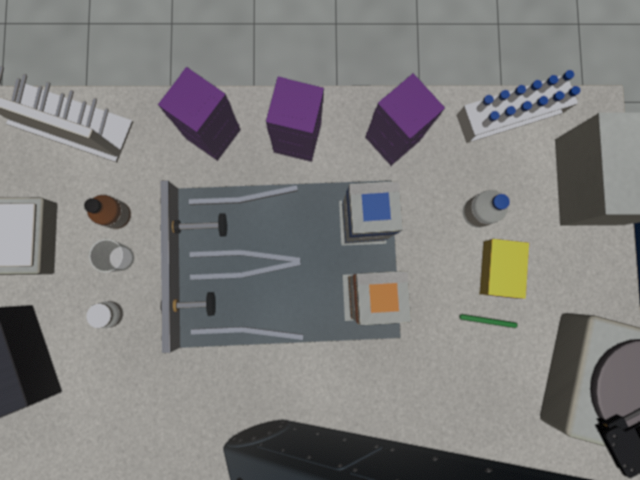

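Candidates: the white carton with the blue band and blue top (top 376,207; side 297,245) fits. The three purple blocks (top 200,110; 296,118; 405,118) and the orange-banded carton (383,298) do not. Next I'll enlarge a crop to confirm and measure.

Run:
```python
from h import *
a=np.load('pics/side1.npz');im=a['im'][120:320,180:480]
cv2.imwrite('pics/crop1.png',cv2.resize(im,None,fx=2.6,fy=2.6,interpolation=cv2.INTER_CUBIC)[:,:,::-1])
t=np.load('pics/top1.npz');W=cloud(t['d'],dict(camera_matrix=t['K'],cam_to_world=t['T']))
Z=W[...,2]
def rep(n,mask):
    P=W[mask]; 
    r=cv2.minAreaRect(P[:,:2].astype(np.float32)*1000)
    print(n,len(P),'z',np.nanmedian(P[:,2]).round(4),'rect mm',np.round(r[0],1),np.round(r[1],1),round(r[2],2),'med',np.median(P[:,:2],0).round(4))
def box(u0,u1,v0,v1):
    b=np.zeros((480,640),bool);b[v0:v1,u0:u1]=1;return b
rep('blue top',box(330,420,165,260)&(Z>.21)&(Z<.24))
rep('orange top',box(330,420,262,330)&(Z>.21)&(Z<.24))
rep('endbar',box(150,185,170,360)&(Z>.075)&(Z<.095))
rep('padfar',box(195,235,200,250)&(Z>.03)&(Z<.1))
rep('padnear',box(195,235,280,330)&(Z>.03)&(Z<.1))
rep('plate',box(150,420,170,360)&(Z>.002)&(Z<.01))
rep('screwfar',box(180,215,215,235)&(Z>.035)&(Z<.1))
rep('rails1',box(185,300,180,206)&(Z>.018)&(Z<.035))
rep('rails2',box(185,300,248,262)&(Z>.018)&(Z<.035))
for n,b in dict(p1=(155,245,65,165),p2=(262,330,70,165),p3=(360,450,70,170),bottle=(460,515,180,230),box=(480,530,235,300)).items():
    m=box(*b)&(Z>.03); q=W[m]; zt=np.nanpercentile(q[:,2],95); rep(n+f' {zt:.3f}',m&(Z>zt-.02))
# rows of plate edges
print('u/v bench pts', [W[v,u].round(3).tolist() for u,v in((395,345),(400,185),(170,350),(170,185),(220,225),(222,215))])
```

```text
blue top 2526 z 0.2263 rect mm [ 630.7 -136.6] [90.8 90.5] 3.39 med [ 0.6295 -0.1356]
orange top 2637 z 0.2264 rect mm [ 468.1 -146.8] [90.  90.4] 2.81 med [ 0.4676 -0.1461]
endbar 1675 z 0.0901 rect mm [535.6 276. ] [350.2  18.5] 1.82 med [0.5311 0.274 ]
padfar 321 z 0.0585 rect mm [620.4 192.7] [48.7 64.6] 1.76 med [0.6199 0.1701]
padnear 278 z 0.063 rect mm [455.5 202.6] [47.8 38.9] 2.07 med [0.4554 0.1891]
plate 26752 z 0.0058 rect mm [543.1  37.6] [604.1 418.8] 89.32 med [0.5368 0.0496]
screwfar 197 z 0.0555 rect mm [618.3 220.7] [21.7 74.8] 0.77 med [0.6186 0.22  ]
rails1 543 z 0.0237 rect mm [686.9 126.7] [ 20.2 238.2] 7.2 med [0.6833 0.1273]
rails2 523 z 0.024 rect mm [559.6 122.6] [236.1  18.7] 86.69 med [0.56   0.1246]
p1 0.222 2507 z 0.2199 rect mm [834.3 198.5] [91.7 90.6] 54.53 med [0.8318 0.197 ]
p2 0.223 2434 z 0.2202 rect mm [823.5   8.5] [90.2 92.6] 75.68 med [0.8205 0.0082]
p3 0.223 2432 z 0.2204 rect mm [ 821.2 -207. ] [90.4 92.5] 40.77 med [ 0.8187 -0.2055]
bottle 0.151 241 z 0.1498 rect mm [ 651.5 -394.3] [30.5 31.3] 15.61 med [ 0.6503 -0.3927]
box 0.064 2269 z 0.0604 rect mm [ 523.7 -437.2] [ 83.  120.4] 83.44 med [ 0.5236 -0.4344]
u/v bench pts [[0.36, -0.204, -0.005], [0.715, -0.223, 0.001], [0.365, 0.263, 0.085], [0.704, 0.274, 0.072], [0.618, 0.168, 0.077], [0.64, 0.166, 0.064]]
```

View pics/crop1.png

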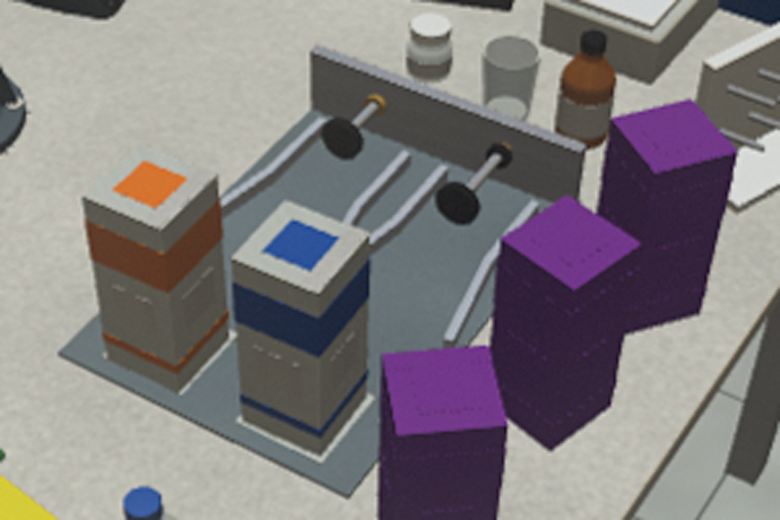

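The crop confirms it: white carton, blue band, standing in the far lane. Now a refined yaw and a check for clearances around the start pose.

Run:
```python
from h import *
t=np.load('pics/top1.npz');W=cloud(t['d'],dict(camera_matrix=t['K'],cam_to_world=t['T']))
s=np.load('pics/side1.npz');S=cloud(s['d'],dict(camera_matrix=s['K'],cam_to_world=s['T']))
A=np.concatenate([W.reshape(-1,3),S.reshape(-1,3)]);A=A[~np.isnan(A[:,0])]
for x0,x1,y0,y1 in((.15,.45,-.75,-.5),(.25,.45,-.5,-.3),(.45,.62,-.5,-.22),(.58,.72,-.35,-.2)):
    q=A[(A[:,0]>x0)&(A[:,0]<x1)&(A[:,1]>y0)&(A[:,1]<y1)&(A[:,2]<.4)];print(x0,x1,y0,y1,np.percentile(q[:,2],[50,90,95,99,99.9]).round(3))
for n,r in dict(bar=((150,190,160,365),(.083,.095)),blue=((330,420,165,260),(.215,.24))).items():
    (u0,u1,v0,v1),(a,b)=r; w=W[v0:v1,u0:u1]; q=w[(w[...,2]>a)&(w[...,2]<b)]
    print(n,cv2.minAreaRect(q[:,:2].astype(np.float32)*1000),'side',end=' ')
    q=S.reshape(-1,3);lo=q[:,2]>a
    c=q[:,:2]; m=lo&(q[:,2]<b)&((abs(c[:,0]-.63)<.08)&(abs(c[:,1]+.135)<.08) if n=='blue' else (abs(c[:,1]-.276)<.03)&(abs(c[:,0]-.535)<.2))
    print(m.sum(),cv2.minAreaRect(q[m][:,:2].astype(np.float32)*1000))
# pad face from side cam: dark pts
m=(S[...,2]>.03)&(S[...,2]<.08)&(abs(S[...,0]-.62)<.03)&(S[...,1]>.13)&(S[...,1]<.2)
print('pad side',m.sum(),np.percentile(S[m],[2,10,50,90],axis=0).round(4).tolist())
```

```text
0.15 0.45 -0.75 -0.5 [0.128 0.301 0.334 0.388 0.399]
0.25 0.45 -0.5 -0.3 [0.    0.009 0.31  0.335 0.337]
0.45 0.62 -0.5 -0.22 [0.001 0.06  0.062 0.064 0.09 ]
0.58 0.72 -0.35 -0.2 [-0.     0.003  0.004  0.007  0.009]
bar ((535.576171875, 275.9967956542969), (350.15087890625, 18.453882217407227), 1.8230466842651367) side 567 ((535.848388671875, 272.7198791503906), (350.1868896484375, 29.390830993652344), 2.114287853240967)
blue ((630.7152709960938, -136.60513305664062), (90.75819396972656, 90.50405883789062), 3.3852627277374268) side 1183 ((631.8761596679688, -138.38711547851562), (92.80252075195312, 96.94725036621094), 3.3945705890655518)
pad side 217 [[0.5982, 0.156, 0.0325], [0.6056, 0.1578, 0.0378], [0.6234, 0.1618, 0.0552], [0.6417, 0.1712, 0.0721]]
```

{"method": "play_rows", "body": {"rows": [{"delta_pos": [0, 0, -0.5], "dr": [0, 0, -8.3], "jaw": 0.45}, {"delta_pos": [0, 0, -0.5], "dr": [0, 0, -8.3], "jaw": 0.45}, {"delta_pos": [0, 0, -0.5], "dr": [0, 0, -8.3], "jaw": 0.45}, {"delta_pos": [0, 0, -0.5], "dr": [0, 0, -8.3], "jaw": 0.45}, {"delta_pos": [0, 0, -0.5], "dr": [0, 0, -8.3], "jaw": 0.45}, {"delta_pos": [0, 0, -0.5], "dr": [0, 0, -8.3], "jaw": 0.45}, {"delta_pos": [0, 0, -0.5], "dr": [0, 0, -8.3], "jaw": 0.45}, {"delta_pos": [0, 0, -0.5], "dr": [0, 0, -8.3], "jaw": 0.45}, {"delta_pos": [0, 0, 0], "jaw": 0.45}]}}

```text
schema error: expected keys dr, delta_pos, jaw
```

```bash
cat > st.py <<'E'
from h import *
from scipy.spatial.transform import Rotation as R
s=env.sense();q=s['ee_rot'];M=R.from_quat([q[1],q[2],q[3],q[0]]).as_matrix()
print(round(float(s['time']),2),'p',s['eef_pos'].round(4),'phi',np.degrees(np.arctan2(M[1,0],M[0,0])).round(2),'z',M[:,2].round(3),'F',np.round(s['contact_force'],2),'g',round(float(s['gripper_width']),3))
a=np.radians(1.9);X=np.array([np.cos(a),np.sin(a)]);Y=np.array([-X[1],X[0]]);O=np.array([.5357,.277])-.235*Y
r=s['eef_pos'][:2]-O;print('rack xy mm',(r@X*1000).round(1),(r@Y*1000).round(1),'to lane x',(82.5-r@X*1000).round(1))
E
python3 st.py
```

```text
0.1 p [ 0.2676 -0.564   0.19  ] phi 25.37 z [-0.     0.002 -1.   ] F [-0.12 -0.24  0.22] g 0.998
rack xy mm -295.8 -596.7 to lane x 378.3
```

{"method": "play_rows", "body": {"rows": [{"delta_pos": [0, 0, -0.5], "dr": [0, 0, -8.3], "jaw": 0.45}, {"delta_pos": [0, 0, -0.5], "dr": [0, 0, -8.3], "jaw": 0.45}, {"delta_pos": [0, 0, -0.5], "dr": [0, 0, -8.3], "jaw": 0.45}, {"delta_pos": [0, 0, -0.5], "dr": [0, 0, -8.3], "jaw": 0.45}, {"delta_pos": [0, 0, -0.5], "dr": [0, 0, -8.3], "jaw": 0.45}, {"delta_pos": [0, 0, -0.5], "dr": [0, 0, -8.3], "jaw": 0.45}, {"delta_pos": [0, 0, -0.5], "dr": [0, 0, -8.3], "jaw": 0.45}, {"delta_pos": [0, 0, -0.5], "dr": [0, 0, -8.3], "jaw": 0.45}, {"delta_pos": [0, 0, 0], "dr": [0, 0, 0], "jaw": 0.45}]}}

```text
time: 1.0
eef_pos: [0.2679, -0.5648, 0.2311]
ee_rot: [0.0, 0.696, 0.718, -0.0]
contact_force: [0.1, -0.1, 0.6]
gripper_width: 0.455
```

```bash
python3 st.py
```

```text
1.0 p [ 0.2679 -0.5648  0.2311] phi 91.76 z [ 0. -0. -1.] F [ 0.15 -0.09  0.63] g 0.455
rack xy mm -295.6 -597.5 to lane x 378.1
```

{"method": "play_rows", "body": {"rows": [{"delta_pos": [1.3, 1.4, 0], "dr": [0, 0, 0], "jaw": 0.45}, {"delta_pos": [2.4, 2.8, 0], "dr": [0, 0, 0], "jaw": 0.45}, {"delta_pos": [2.4, 2.8, 0], "dr": [0, 0, 0], "jaw": 0.45}, {"delta_pos": [2.4, 2.8, 0], "dr": [0, 0, 0], "jaw": 0.45}, {"delta_pos": [2.4, 2.8, 0], "dr": [0, 0, 0], "jaw": 0.45}, {"delta_pos": [2.4, 2.8, 0], "dr": [0, 0, 0], "jaw": 0.45}, {"delta_pos": [2.4, 2.8, 0], "dr": [0, 0, 0], "jaw": 0.45}, {"delta_pos": [2.4, 2.8, 0], "dr": [0, 0, 0], "jaw": 0.45}, {"delta_pos": [2.4, 2.8, 0], "dr": [0, 0, 0], "jaw": 0.45}, {"delta_pos": [2.4, 2.8, 0], "dr": [0, 0, 0], "jaw": 0.45}, {"delta_pos": [2.4, 2.8, 0], "dr": [0, 0, 0], "jaw": 0.45}, {"delta_pos": [2.4, 2.8, 0], "dr": [0, 0, 0], "jaw": 0.45}, {"delta_pos": [2.4, 2.8, 0], "dr": [0, 0, 0], "jaw": 0.45}, {"delta_pos": [2.2, 2.6, 0], "dr": [0, 0, 0], "jaw": 0.45}, {"delta_pos": [0, 0, 0], "dr": [0, 0, 0], "jaw": 0.45}]}}

```text
time: 2.5
eef_pos: [0.6362, -0.2249, 0.2299]
ee_rot: [-0.001, 0.695, 0.719, 0.001]
contact_force: [-0.4, -0.3, -0.6]
gripper_width: 0.45
```

```bash
python3 st.py; python3 -c "
from h import *
snap('side','side2')"
```

```text
2.5 p [ 0.6362 -0.2249  0.2299] phi 91.94 z [ 0.001  0.003 -1.   ] F [-0.43 -0.32 -0.6 ] g 0.45
rack xy mm 83.8 -269.9 to lane x -1.3
```

View pics/side2.png

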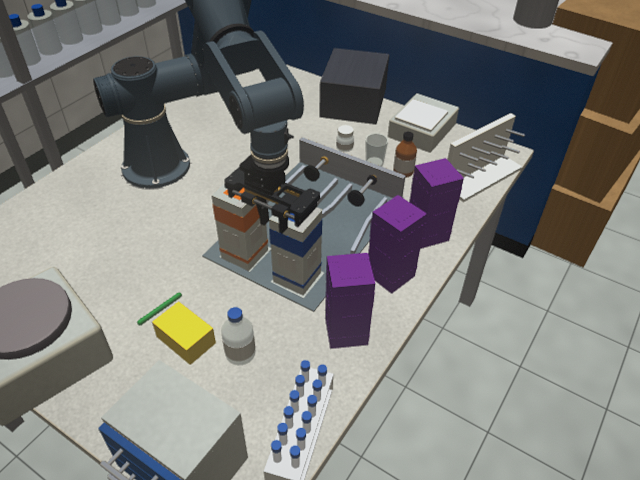

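{"method": "play_rows", "body": {"rows": [{"delta_pos": [0, -0.1, 1.3], "dr": [0, 0, 0], "jaw": 0.45}, {"delta_pos": [0, 0, 1.2], "dr": [0, 0, 0], "jaw": 0.45}, {"delta_pos": [1.0, 0, 0], "dr": [0, 0, 0], "jaw": 0.45}, {"delta_pos": [0.8, 0, 0], "dr": [0, 0, 0], "jaw": 0.45}, {"delta_pos": [0.5, 0, 0], "dr": [0, 0, 0], "jaw": 0.45}, {"delta_pos": [0.4, 0, 0], "dr": [0, 0, 0], "jaw": 0.45}, {"delta_pos": [0.4, 0, 0], "dr": [0, 0, 0], "jaw": 0.45}, {"delta_pos": [0.4, 0, 0], "dr": [0, 0, 0], "jaw": 0.45}, {"delta_pos": [0.4, 0, 0], "dr": [0, 0, 0], "jaw": 0.45}, {"delta_pos": [0.4, 0, 0], "dr": [0, 0, 0], "jaw": 0.45}, {"delta_pos": [0.4, 0, 0], "dr": [0, 0, 0], "jaw": 0.45}]}}

```text
time: 3.65
eef_pos: [0.6312, -0.183, 0.2059]
ee_rot: [0.0, 0.696, 0.718, 0.0]
contact_force: [-0.2, -0.3, 0.0]
gripper_width: 0.451
```

```bash
python3 st.py; python3 -c "
from h import *
snap('side','side3')"
```

```text
3.65 p [ 0.6312 -0.183   0.2059] phi 91.77 z [ 0. -0. -1.] F [-0.17 -0.28  0.02] g 0.451
rack xy mm 80.2 -227.9 to lane x 2.3
```

View pics/side3.png

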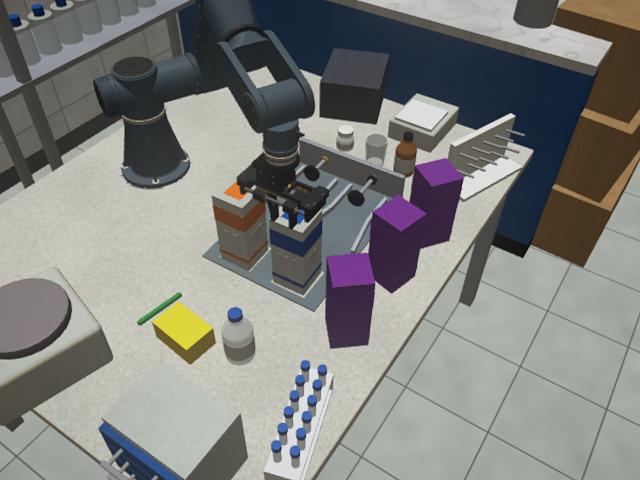

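{"method": "play_rows", "body": {"rows": [{"delta_pos": [0.4, 0, 0], "dr": [0, 0, 0], "jaw": 0.45}, {"delta_pos": [0.4, 0, 0], "dr": [0, 0, 0], "jaw": 0.45}, {"delta_pos": [0.4, 0, 0], "dr": [0, 0, 0], "jaw": 0.45}, {"delta_pos": [0.4, 0, 0], "dr": [0, 0, 0], "jaw": 0.45}, {"delta_pos": [0.4, 0, 0], "dr": [0, 0, 0], "jaw": 0.45}, {"delta_pos": [0.4, 0, 0], "dr": [0, 0, 0], "jaw": 0.45}]}}

```text
time: 4.3
eef_pos: [0.6305, -0.1589, 0.2059]
ee_rot: [-0.0, 0.696, 0.718, 0.0]
contact_force: [0.0, -0.1, 0.5]
gripper_width: 0.451
```

```bash
python3 st.py; python3 -c "
from h import *
snap('side','side4')"
```

```text
4.3 p [ 0.6305 -0.1589  0.2059] phi 91.78 z [-0.  0. -1.] F [ 0.03 -0.13  0.47] g 0.451
rack xy mm 80.2 -203.8 to lane x 2.3
```

View pics/side4.png

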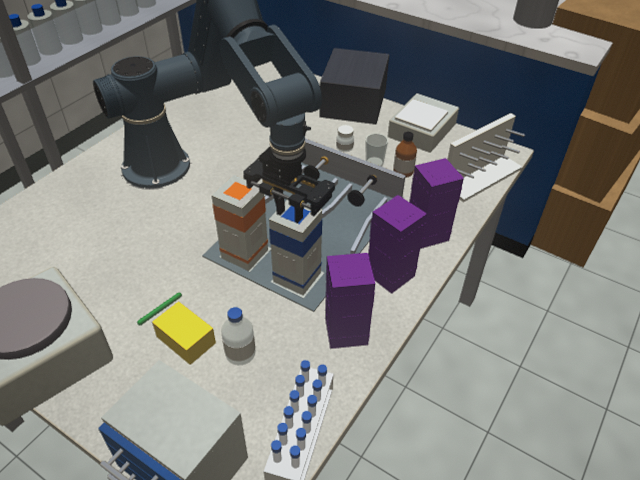

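Run:
```python
from h import *
im=[np.load(f'pics/side{i}.npz')['im'][170:310,200:340] for i in(1,3,4)]
cv2.imwrite('pics/c4.png',cv2.resize(np.hstack(im),(798,266),interpolation=cv2.INTER_CUBIC)[:,:,::-1])
im,d,m=snap('top','top4');W=cloud(d,m);Z=W[...,2]
w=W[165:262,320:425].reshape(-1,3);q=w[(w[:,2]>.2)&(w[:,2]<.25)]
print(len(q),np.nanpercentile(q,[1,50,99],axis=0).round(3))
```

```text
533 [[ 0.598 -0.132  0.202]
 [ 0.648 -0.101  0.226]
 [ 0.673 -0.09   0.23 ]]
```

View pics/c4.png

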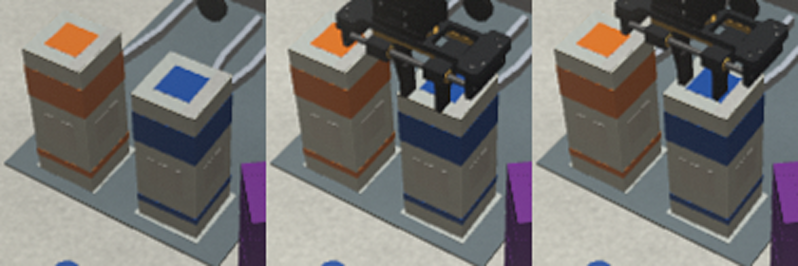

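View pics/top4.png

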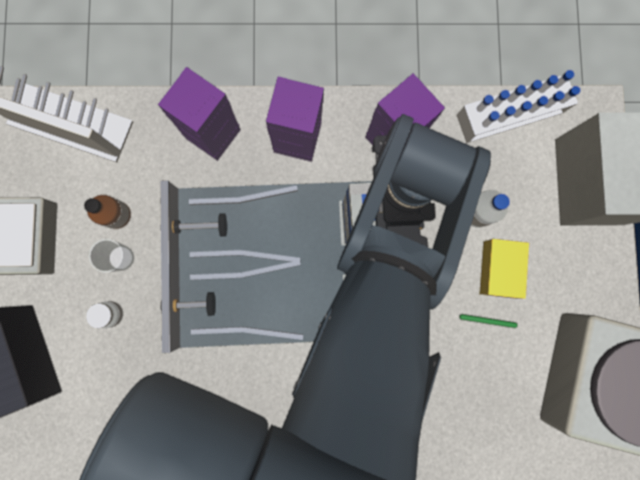

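Run:
```python
from h import *
a=np.load('pics/side4.npz');K,T=a['K'],a['T'];S=cloud(a['d'],dict(camera_matrix=K,cam_to_world=T))
def pr(p):
    c=T[:3,:3].T@(np.array(p)-T[:3,3]); return (K[0,0]*c[0]/-c[2]+K[0,2]).round(1),(K[1,2]-K[1,1]*c[1]/-c[2]).round(1)
for z in(.206,.226,.246):print(z,pr((.6305-.025,-.159,z)),pr((.6305,-.159,z)),pr((.6305+.025,-.159,z)))
im=a['im'][160:260,230:350].copy()
cv2.imwrite('pics/c5.png',cv2.resize(im,None,fx=6,fy=6,interpolation=cv2.INTER_CUBIC)[:,:,::-1])
# dark finger pts
g=a['im'].max(2)<60
m=g&(S[...,2]>.19)&(S[...,2]<.30)&(abs(S[...,0]-.63)<.11)&(abs(S[...,1]+.16)<.06)
P=S[m]; 
for lo in np.arange(.19,.30,.01):
    q=P[(P[:,2]>=lo)&(P[:,2]<lo+.01)]; print(lo.round(2),len(q), q.mean(0).round(3) if len(q) else '')
```

```text
0.206 (np.float64(281.0), np.float64(221.3)) (np.float64(289.8), np.float64(225.4)) (np.float64(298.7), np.float64(229.7))
0.226 (np.float64(280.7), np.float64(214.9)) (np.float64(289.6), np.float64(219.1)) (np.float64(298.6), np.float64(223.3))
0.246 (np.float64(280.4), np.float64(208.4)) (np.float64(289.4), np.float64(212.6)) (np.float64(298.5), np.float64(216.8))
0.19 0 
0.2 0 
0.21 0 
0.22 0 
0.23 4 [ 0.622 -0.158  0.239]
0.24 50 [ 0.634 -0.164  0.245]
0.25 48 [ 0.634 -0.164  0.255]
0.26 51 [ 0.632 -0.166  0.265]
0.27 45 [ 0.631 -0.167  0.275]
0.28 37 [ 0.617 -0.168  0.284]
0.29 17 [ 0.604 -0.165  0.295]
```

View pics/c5.png

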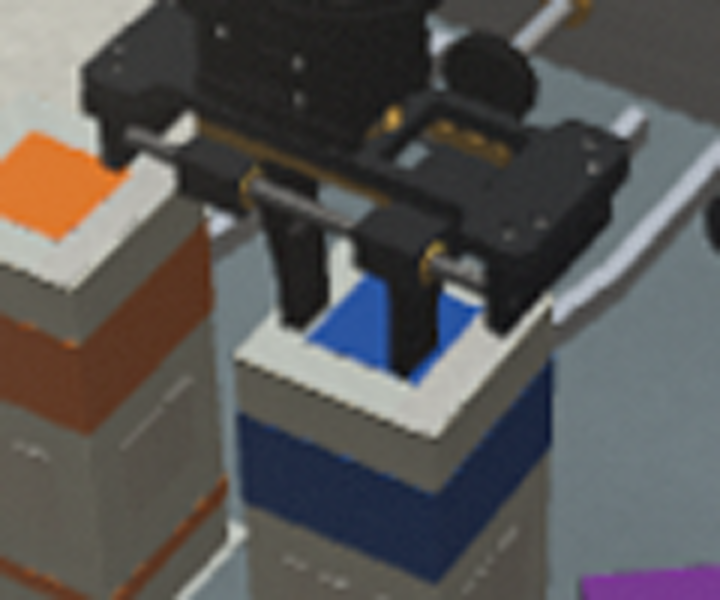

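The side view shows the fingers above the carton's top (side px about 280,215 and 298,222). The depth puts the tips near z = 0.24, about 32 mm above the reported TCP. I'll back off, shut the fingers and measure.

{"method": "play_rows", "body": {"rows": [{"delta_pos": [-2.5, 0, 0], "dr": [0, 0, 0], "jaw": 0.0}, {"delta_pos": [-3.0, 0, 0], "dr": [0, 0, 0], "jaw": 0.0}, {"delta_pos": [-1.5, 0.2, 0], "dr": [0, 0, 0], "jaw": 0.0}, {"delta_pos": [0, 0, 0], "dr": [0, 0, 0], "jaw": 0.0}, {"delta_pos": [0, 0, 0], "dr": [0, 0, 0], "jaw": 0.0}, {"delta_pos": [0, 0, 0], "dr": [0, 0, 0], "jaw": 0.0}]}}

```text
time: 5.0
eef_pos: [0.6344, -0.2278, 0.2057]
ee_rot: [-0.001, 0.696, 0.718, 0.0]
contact_force: [-0.5, 0.4, -0.3]
gripper_width: 0.033
```

```bash
python3 st.py
cat > fing.py <<'E'
from h import *
import sys
n=sys.argv[1]
im,d,m=snap('side',n);S=cloud(d,m);t=env.sense()['eef_pos']
R=S-t; g=im.max(2)<70
M=g&(abs(R[...,0])<.13)&(abs(R[...,1])<.08)&(abs(R[...,2]-.06)<.09)
v,u=np.where(M);print('px',u.min(),u.max(),v.min(),v.max())
P=R[M]
for lo in np.arange(-.02,.14,.01):
    q=P[(P[:,2]>=lo)&(P[:,2]<lo+.01)]
    print(lo.round(2),len(q), np.percentile(q,[3,97],axis=0).round(3).tolist() if len(q) else '')
u0,v0=int((u.min()+u.max())/2)-60,v.max()-85
cv2.imwrite(f'pics/{n}c.png',cv2.resize(im[v0:v0+100,u0:u0+120],None,fx=6,fy=6,interpolation=cv2.INTER_CUBIC)[:,:,::-1])
E
python3 fing.py side5
```

```text
5.0 p [ 0.6344 -0.2278  0.2057] phi 91.82 z [-0.001  0.001 -1.   ] F [-0.54  0.43 -0.31] g 0.033
rack xy mm 81.9 -272.8 to lane x 0.6
px 225 317 178 247
-0.02 79 [[-0.016, 0.042, -0.02], [0.044, 0.076, -0.011]]
-0.01 4 [[-0.017, 0.043, -0.01], [-0.0, 0.044, -0.003]]
0.0 3 [[-0.02, 0.045, 0.001], [-0.017, 0.048, 0.003]]
0.01 1 [[-0.017, 0.045, 0.01], [-0.017, 0.045, 0.01]]
0.02 0 
0.03 38 [[-0.01, -0.015, 0.031], [0.012, 0.008, 0.04]]
0.04 45 [[-0.009, -0.015, 0.04], [0.012, 0.006, 0.049]]
0.05 43 [[-0.01, -0.015, 0.051], [0.013, 0.008, 0.06]]
0.06 48 [[-0.011, -0.014, 0.061], [0.015, 0.003, 0.07]]
0.07 10 [[-0.014, -0.015, 0.07], [0.015, -0.003, 0.074]]
0.08 2 [[-0.017, -0.014, 0.085], [-0.015, -0.012, 0.085]]
0.09 1 [[0.087, -0.026, 0.1], [0.087, -0.026, 0.1]]
0.1 136 [[-0.081, -0.041, 0.102], [0.089, 0.026, 0.11]]
0.11 258 [[-0.078, -0.042, 0.11], [0.088, 0.025, 0.119]]
0.12 321 [[-0.078, -0.042, 0.121], [0.094, 0.019, 0.129]]
0.13 293 [[-0.083, -0.042, 0.131], [0.096, 0.023, 0.14]]
```

View pics/side5c.png

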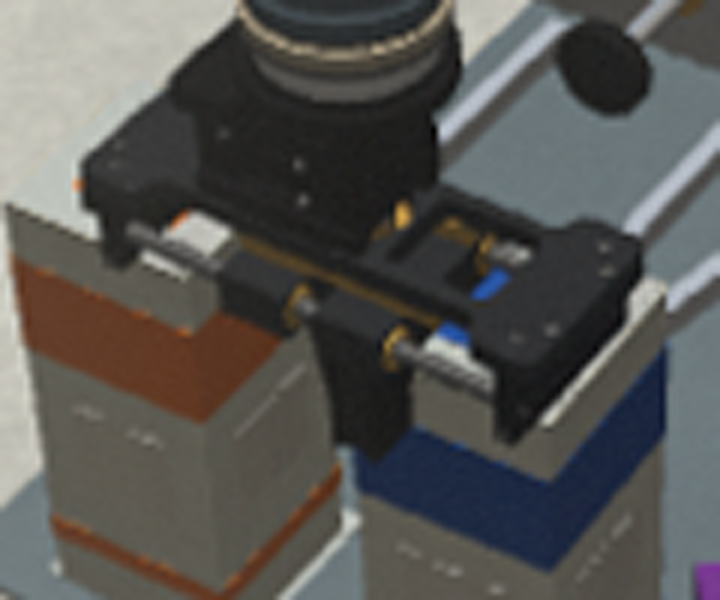

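The whole gripper (tips and body) sits about 31 mm above the reported z, while tip-to-body distance still matches the spec. I'll work with real tip z = reported z + 0.031, so I go 3.2 cm lower.

{"method": "play_rows", "body": {"rows": [{"delta_pos": [0, 0, 1.6], "dr": [0, 0, 0], "jaw": 0.45}, {"delta_pos": [0, 0, 1.6], "dr": [0, 0, 0], "jaw": 0.45}, {"delta_pos": [1.0, 0, 0], "dr": [0, 0, 0], "jaw": 0.45}, {"delta_pos": [0.8, 0, 0], "dr": [0, 0, 0], "jaw": 0.45}, {"delta_pos": [0.5, 0, 0], "dr": [0, 0, 0], "jaw": 0.45}, {"delta_pos": [0.4, 0, 0], "dr": [0, 0, 0], "jaw": 0.45}, {"delta_pos": [0.4, 0, 0], "dr": [0, 0, 0], "jaw": 0.45}, {"delta_pos": [0.4, 0, 0], "dr": [0, 0, 0], "jaw": 0.45}, {"delta_pos": [0.4, 0, 0], "dr": [0, 0, 0], "jaw": 0.45}, {"delta_pos": [0.4, 0, 0], "dr": [0, 0, 0], "jaw": 0.45}]}}

```text
time: 6.05
eef_pos: [0.6337, -0.187, 0.1744]
ee_rot: [0.001, 0.696, 0.718, -0.0]
contact_force: [1.0, -1.5, 1.8]
gripper_width: 0.449
```

```bash
python3 st.py; python3 fing.py side6 | head -8
```

```text
6.05 p [ 0.6337 -0.187   0.1744] phi 91.77 z [ 0.001 -0.002 -1.   ] F [ 1.02 -1.52  1.79] g 0.449
rack xy mm 82.5 -232.0 to lane x -0.0
px 238 327 178 255
-0.02 129 [[-0.038, 0.003, -0.02], [0.044, 0.07, -0.01]]
-0.01 153 [[-0.038, 0.004, -0.01], [0.045, 0.069, -0.0]]
0.0 130 [[-0.032, 0.004, 0.0], [0.045, 0.068, 0.01]]
0.01 113 [[-0.025, 0.006, 0.01], [0.045, 0.073, 0.019]]
0.02 33 [[-0.023, -0.011, 0.02], [0.045, 0.07, 0.029]]
0.03 51 [[-0.027, -0.015, 0.031], [0.029, 0.01, 0.039]]
0.04 52 [[-0.119, -0.014, 0.041], [0.031, 0.014, 0.05]]
```

View pics/side6c.png

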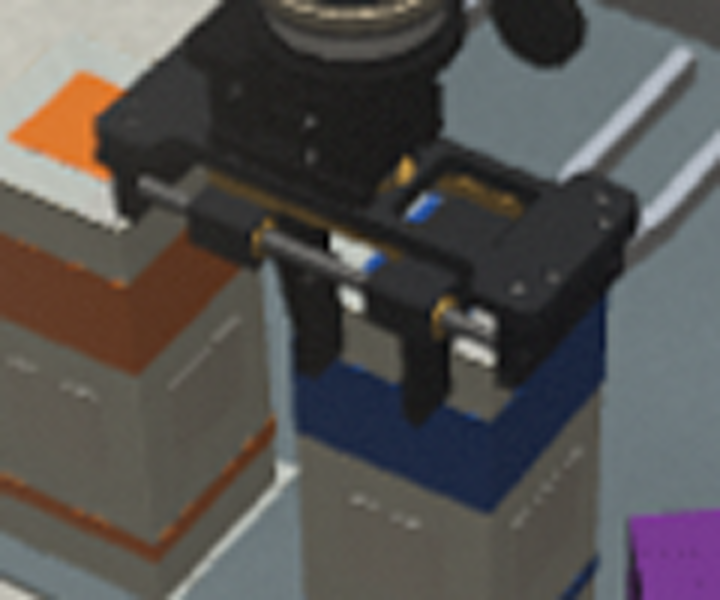

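Fingers are now on the carton's rear face, on the blue band, and contact is felt (Fy −1.5 N). Now I tip it.

{"method": "play_rows", "body": {"rows": [{"delta_pos": [0.4, 0, 0], "dr": [0, 0, 0], "jaw": 0.45}, {"delta_pos": [0.4, 0, 0], "dr": [0, 0, 0], "jaw": 0.45}, {"delta_pos": [0.4, 0, 0], "dr": [0, 0, 0], "jaw": 0.45}, {"delta_pos": [0.4, 0, 0], "dr": [0, 0, 0], "jaw": 0.45}, {"delta_pos": [0.4, 0, 0], "dr": [0, 0, 0], "jaw": 0.45}, {"delta_pos": [0.4, 0, 0], "dr": [0, 0, 0], "jaw": 0.45}]}}

```text
time: 6.7
eef_pos: [0.6324, -0.1617, 0.1738]
ee_rot: [-0.0, 0.696, 0.718, 0.0]
contact_force: [0.7, -1.2, 0.8]
gripper_width: 0.454
```

```bash
python3 st.py; python3 fing.py side7 | head -1
```

```text
6.7 p [ 0.6324 -0.1617  0.1738] phi 91.78 z [-0.  0. -1.] F [ 0.71 -1.22  0.77] g 0.454
rack xy mm 82.1 -206.7 to lane x 0.4
px 245 333 172 246
```

View pics/side7.png

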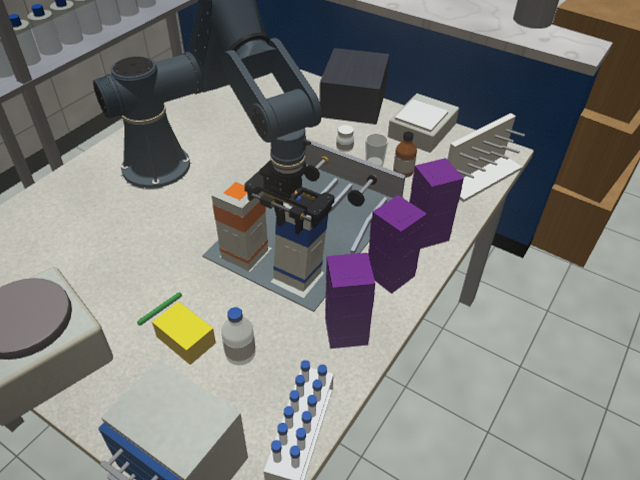

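It is tilting cleanly at about 1.2 N, so I continue.

{"method": "play_rows", "body": {"rows": [{"delta_pos": [0.5, 0, 0], "dr": [0, 0, 0], "jaw": 0.45}, {"delta_pos": [0.5, 0, 0], "dr": [0, 0, 0], "jaw": 0.45}, {"delta_pos": [0.5, 0, 0], "dr": [0, 0, 0], "jaw": 0.45}, {"delta_pos": [0.5, 0, 0], "dr": [0, 0, 0], "jaw": 0.45}, {"delta_pos": [0.5, 0, 0], "dr": [0, 0, 0], "jaw": 0.45}, {"delta_pos": [0.5, 0, 0], "dr": [0, 0, 0], "jaw": 0.45}, {"delta_pos": [0.5, 0, 0], "dr": [0, 0, 0], "jaw": 0.45}, {"delta_pos": [0.5, 0, 0], "dr": [0, 0, 0], "jaw": 0.45}, {"delta_pos": [0.5, 0, 0], "dr": [0, 0, 0], "jaw": 0.45}, {"delta_pos": [0.5, 0, 0], "dr": [0, 0, 0], "jaw": 0.45}, {"delta_pos": [0.5, 0, 0], "dr": [0, 0, 0], "jaw": 0.45}, {"delta_pos": [0, 0, 0], "dr": [0, 0, 0], "jaw": 0.45}, {"delta_pos": [0, 0, 0], "dr": [0, 0, 0], "jaw": 0.45}, {"delta_pos": [0, 0, 0], "dr": [0, 0, 0], "jaw": 0.45}]}}

```text
time: 8.15
eef_pos: [0.6309, -0.1074, 0.1738]
ee_rot: [0.0, 0.696, 0.718, -0.0]
contact_force: [-0.4, -0.5, -0.3]
gripper_width: 0.454
```

```bash
python3 st.py; python3 fing.py side8 | head -1
```

```text
8.15 p [ 0.6309 -0.1074  0.1738] phi 91.76 z [ 0. -0. -1.] F [-0.43 -0.47 -0.32] g 0.454
rack xy mm 82.4 -152.4 to lane x 0.1
px 260 346 158 220
```

View pics/side8.png

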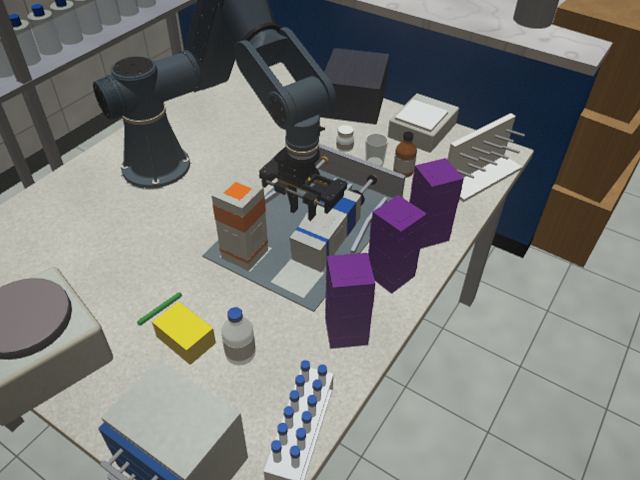

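```bash
cat > lay.py <<'E'
from h import *
import sys
n=sys.argv[1]; cam=sys.argv[2]
im,d,m=snap(cam,n);S=cloud(d,m)
a=np.radians(1.9);X=np.array([np.cos(a),np.sin(a)]);Y=np.array([-X[1],X[0]]);O=np.array([.5357,.277])-.235*Y
rx=(S[...,:2]-O)@X*1000;ry=(S[...,:2]-O)@Y*1000;Z=S[...,2]
M=(abs(Z-.096)<.006)&(abs(rx-82)<60)&(ry>-170)&(ry<150)&(im.max(2)>75)
q=np.stack([rx[M],ry[M]],1);r=cv2.minAreaRect(q.astype(np.float32));print('top face',len(q),r,np.percentile(q,[1,99],axis=0).round(1).tolist(),np.median(Z[M]).round(4))
M=(Z>.02)&(Z<.085)&(abs(rx-82)<35)&(ry>-170)&(ry<-50);
if M.sum()>30:
    p=np.polyfit(rx[M],ry[M],1);print('end face',M.sum(),'y',np.median(ry[M]).round(1),'angle',np.degrees(p[0]).round(2))
M=(Z>.2)&(Z<.24)&(abs(rx+82)<70)&(ry<-100)&(ry>-250);q=np.stack([rx[M],ry[M]],1)
if len(q)>30: print('orange',np.percentile(q,[1,99],axis=0).round(1).tolist())
E
python3 lay.py side9 side
```

```text
top face 1565 ((77.82984161376953, -18.3841552734375), (92.97447967529297, 225.53494262695312), 0.806140124797821) [[35.6, -128.5], [123.4, 88.7]] 0.095
end face 409 y -127.5 angle 0.79
orange [[-125.1, -234.4], [-34.8, -143.0]]
```

{"method": "play_rows", "body": {"rows": [{"delta_pos": [-2.5, 0, 0], "dr": [0, 0, 0], "jaw": 0.45}, {"delta_pos": [-2.5, 0, 0], "dr": [0, 0, 0], "jaw": 0.45}, {"delta_pos": [0, 0, 2.5], "dr": [0, 0, 0], "jaw": 0.45}, {"delta_pos": [0, 0, 2.5], "dr": [0, 0, 0], "jaw": 0.45}]}}

```text
time: 8.65
eef_pos: [0.6333, -0.159, 0.1243]
ee_rot: [0.002, 0.697, 0.717, 0.001]
contact_force: [0.1, -0.1, 0.3]
gripper_width: 0.451
```

```bash
python3 st.py; python3 lay.py side10 side
```

```text
8.65 p [ 0.6333 -0.159   0.1243] phi 91.66 z [ 0.003 -0.001 -1.   ] F [ 0.15 -0.08  0.27] g 0.451
rack xy mm 83.1 -204.0 to lane x -0.6
top face 1181 ((77.70494079589844, -18.806350708007812), (92.7057113647461, 227.55859375), 1.8077199459075928) [[31.1, -127.1], [123.8, 91.1]] 0.0949
end face 353 y -126.4 angle 1.23
orange [[-125.4, -234.7], [-34.9, -143.2]]
```

View pics/side10.png

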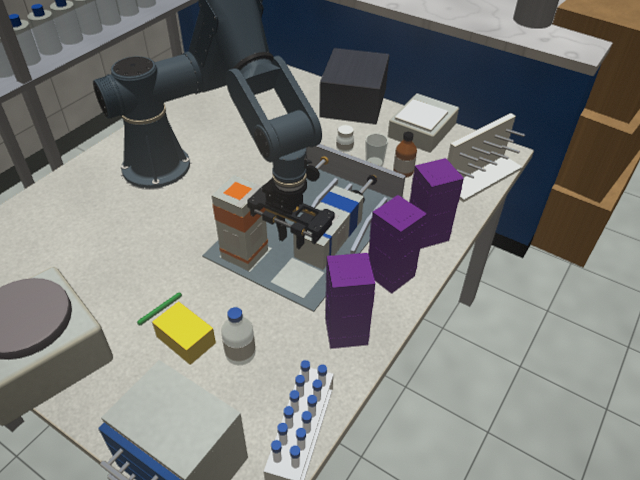

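{"method": "play_rows", "body": {"rows": [{"delta_pos": [0, 0, 2.5], "dr": [0, 0, 0], "jaw": 0.45}, {"delta_pos": [0, 0, 2.5], "dr": [0, 0, 0], "jaw": 0.45}, {"delta_pos": [0, 0, 2.5], "dr": [0, 0, 0], "jaw": 0.45}, {"delta_pos": [0, -0.2, 2.5], "dr": [0, 0, 0], "jaw": 0.45}, {"delta_pos": [2.0, 0, 0], "dr": [0, 0, 0], "jaw": 0.45}, {"delta_pos": [2.0, 0, 0], "dr": [0, 0, 0], "jaw": 0.45}, {"delta_pos": [1.0, 0, 0], "dr": [0, 0, 0], "jaw": 0.45}, {"delta_pos": [0, 0, 0], "dr": [0, 0, 0], "jaw": 0.45}]}}

```text
time: 9.5
eef_pos: [0.6296, -0.1048, 0.0255]
ee_rot: [0.001, 0.695, 0.719, 0.0]
contact_force: [0.2, -0.4, 0.6]
gripper_width: 0.452
```

```bash
python3 st.py; python3 fing.py side11 |head -1; python3 lay.py side11b side
```

```text
9.5 p [ 0.6296 -0.1048  0.0255] phi 91.97 z [ 0.002 -0.    -1.   ] F [ 0.24 -0.41  0.62] g 0.452
rack xy mm 81.2 -149.7 to lane x 1.3
px 263 343 203 262
top face 1233 ((77.66162109375, -33.649749755859375), (94.11351013183594, 258.2339782714844), 1.7616976499557495) [[31.5, -100.0], [122.0, 91.7]] 0.095
end face 303 y -128.7 angle 1.84
orange [[-125.2, -234.5], [-34.6, -142.9]]
```

View pics/side11c.png

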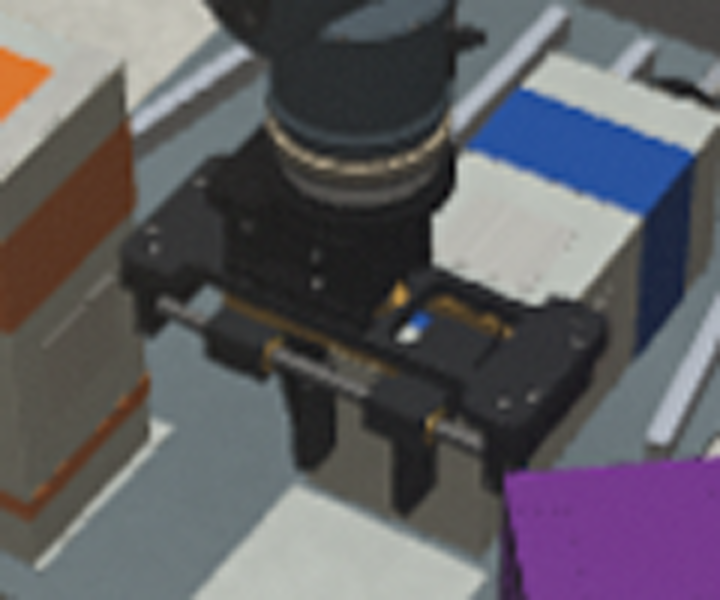

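Clear of the orange carton and right behind the end face. Now I feel forward slowly.

{"method": "play_rows", "body": {"rows": [{"delta_pos": [0.5, 0, 0], "dr": [0, 0, 0], "jaw": 0.45}, {"delta_pos": [0.3, 0, 0], "dr": [0, 0, 0], "jaw": 0.45}, {"delta_pos": [0.2, 0, 0], "dr": [0, 0, 0], "jaw": 0.45}, {"delta_pos": [0.2, 0, 0], "dr": [0, 0, 0], "jaw": 0.45}, {"delta_pos": [0.2, 0, 0], "dr": [0, 0, 0], "jaw": 0.45}, {"delta_pos": [0.2, 0, 0], "dr": [0, 0, 0], "jaw": 0.45}, {"delta_pos": [0.2, 0, 0], "dr": [0, 0, 0], "jaw": 0.45}, {"delta_pos": [0.2, 0, 0], "dr": [0, 0, 0], "jaw": 0.45}]}}

```text
time: 10.4
eef_pos: [0.6282, -0.0879, 0.0238]
ee_rot: [0.0, 0.696, 0.718, -0.0]
contact_force: [0.2, -2.8, -0.3]
gripper_width: 0.451
```

```bash
python3 st.py; python3 lay.py side12 side
```

```text
10.4 p [ 0.6282 -0.0879  0.0238] phi 91.78 z [-0.    -0.001 -1.   ] F [ 0.19 -2.81 -0.28] g 0.451
rack xy mm 80.4 -132.8 to lane x 2.1
top face 1133 ((79.49267578125, -21.88428497314453), (92.56132507324219, 244.10475158691406), 1.8859366178512573) [[32.6, -119.9], [122.8, 95.8]] 0.0949
end face 357 y -124.1 angle 1.86
orange [[-126.2, -234.7], [-34.9, -143.3]]
```

{"method": "play_rows", "body": {"rows": [{"delta_pos": [0.2, 0, 0], "dr": [0, 0, 0], "jaw": 0.45}, {"delta_pos": [0.2, 0, 0], "dr": [0, 0, 0], "jaw": 0.45}, {"delta_pos": [0.2, 0, 0], "dr": [0, 0, 0], "jaw": 0.45}, {"delta_pos": [0.2, 0, 0], "dr": [0, 0, 0], "jaw": 0.45}]}}

```text
time: 10.85
eef_pos: [0.6279, -0.0791, 0.0238]
ee_rot: [-0.0, 0.696, 0.718, -0.0]
contact_force: [0.0, -2.8, -1.3]
gripper_width: 0.451
```

```bash
python3 st.py; python3 lay.py side13 side
```

```text
10.85 p [ 0.6279 -0.0791  0.0238] phi 91.77 z [-0.  0. -1.] F [ 0.01 -2.84 -1.32] g 0.451
rack xy mm 80.3 -124.0 to lane x 2.2
top face 1115 ((82.34928894042969, -14.124908447265625), (95.8527603149414, 243.57395935058594), 2.5837242603302) [[34.3, -108.6], [124.3, 103.7]] 0.0951
end face 343 y -115.8 angle 0.24
orange [[-125.7, -234.8], [-34.7, -143.4]]
```

{"method": "play_rows", "body": {"rows": [{"delta_pos": [0.2, 0, 0], "dr": [0, 0, 0], "jaw": 0.45}, {"delta_pos": [0.2, 0, 0], "dr": [0, 0, 0], "jaw": 0.45}]}}

```text
time: 11.1
eef_pos: [0.6278, -0.0751, 0.0238]
ee_rot: [-0.0, 0.696, 0.718, -0.0]
contact_force: [0.3, -2.4, -0.7]
gripper_width: 0.446
```

```bash
python3 st.py; python3 lay.py side14 side;python3 - <<'E'
from h import *
im=np.load('pics/side14.npz')['im'][150:270,280:420]
cv2.imwrite('pics/c14.png',cv2.resize(im,None,fx=5,fy=5,interpolation=cv2.INTER_CUBIC)[:,:,::-1])
E
```

```text
11.1 p [ 0.6278 -0.0751  0.0238] phi 91.77 z [-0.  0. -1.] F [ 0.28 -2.35 -0.7 ] g 0.446
rack xy mm 80.4 -120.0 to lane x 2.1
top face 1108 ((82.27125549316406, -11.467453002929688), (94.54290771484375, 245.50108337402344), 1.1955732107162476) [[36.7, -104.9], [125.0, 107.0]] 0.0951
end face 352 y -111.9 angle 0.64
orange [[-125.4, -234.5], [-34.6, -142.9]]
```

View pics/c14.png

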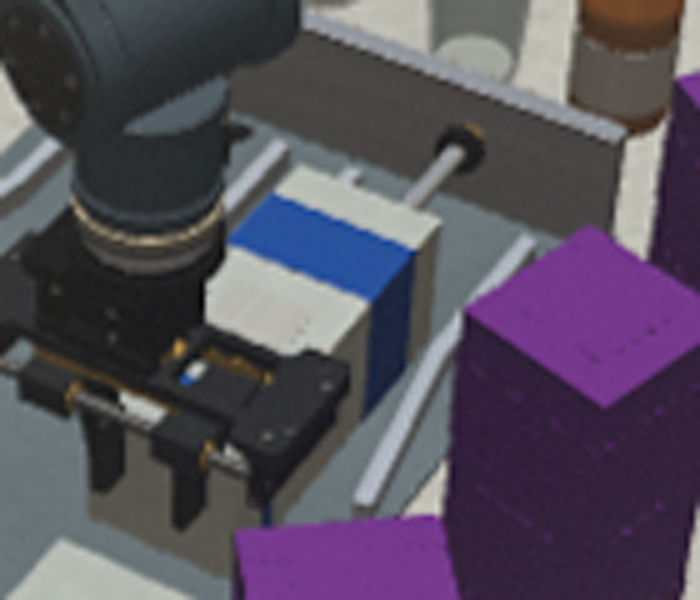

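Carton squared up (within about 0.6°), centred in the lane, drag about 2.6 N, with about 10 mm left to the pad. I go on in 1 mm rows.

{"method": "play_rows", "body": {"rows": [{"delta_pos": [0.1, 0, 0], "dr": [0, 0, 0], "jaw": 0.45}, {"delta_pos": [0.1, 0, 0], "dr": [0, 0, 0], "jaw": 0.45}, {"delta_pos": [0.1, 0, 0], "dr": [0, 0, 0], "jaw": 0.45}, {"delta_pos": [0.1, 0, 0], "dr": [0, 0, 0], "jaw": 0.45}, {"delta_pos": [0.1, 0, 0], "dr": [0, 0, 0], "jaw": 0.45}, {"delta_pos": [0.1, 0, 0], "dr": [0, 0, 0], "jaw": 0.45}]}}

```text
time: 11.75
eef_pos: [0.6278, -0.0693, 0.0239]
ee_rot: [0.0, 0.696, 0.718, 0.0]
contact_force: [0.1, -2.8, -1.5]
gripper_width: 0.45
```

{"method": "play_rows", "body": {"rows": [{"delta_pos": [0.1, 0, 0], "dr": [0, 0, 0], "jaw": 0.45}]}}

```text
time: 11.85
eef_pos: [0.6278, -0.0684, 0.0239]
ee_rot: [0.0, 0.696, 0.718, 0.0]
contact_force: [0.1, -4.3, -2.0]
gripper_width: 0.448
```

{"method": "play_rows", "body": {"rows": [{"delta_pos": [0.1, 0, 0], "dr": [0, 0, 0], "jaw": 0.45}]}}

```text
time: 11.95
eef_pos: [0.6279, -0.0679, 0.0239]
ee_rot: [0.001, 0.696, 0.718, -0.0]
contact_force: [0.4, -5.0, -1.8]
gripper_width: 0.453
```

{"method": "play_rows", "body": {"rows": [{"delta_pos": [0.06, 0, 0], "dr": [0, 0, 0], "jaw": 0.45}]}}

```text
time: 12.05
eef_pos: [0.628, -0.0677, 0.024]
ee_rot: [0.001, 0.696, 0.718, -0.0]
contact_force: [0.4, -6.0, -1.4]
gripper_width: 0.448
```

{"method": "play_rows", "body": {"rows": [{"delta_pos": [0.06, 0, 0], "dr": [0, 0, 0], "jaw": 0.45}]}}

```text
time: 12.15
eef_pos: [0.6281, -0.0675, 0.0241]
ee_rot: [0.001, 0.696, 0.718, -0.0]
contact_force: [1.0, -5.8, -0.7]
gripper_width: 0.45
```

```bash
python3 st.py; python3 lay.py side15 side
```

```text
12.15 p [ 0.6281 -0.0675  0.0241] phi 91.82 z [ 0.001 -0.002 -1.   ] F [ 0.97 -5.76 -0.66] g 0.45
rack xy mm 81.0 -112.3 to lane x 1.5
top face 1086 ((80.49491882324219, -3.1808395385742188), (243.56546020507812, 93.16085052490234), 89.64368438720703) [[36.8, -96.6], [125.3, 115.1]] 0.0951
end face 360 y -104.4 angle -0.27
orange [[-125.3, -235.0], [-34.5, -143.3]]
```

{"method": "play_rows", "body": {"rows": [{"delta_pos": [0.1, 0, 0], "dr": [0, 0, 0], "jaw": 0.45}]}}

```text
time: 12.3
eef_pos: [0.6282, -0.0671, 0.0242]
ee_rot: [0.001, 0.696, 0.718, -0.001]
contact_force: [-0.4, -9.1, -1.1]
gripper_width: 0.452
```

{"method": "play_rows", "body": {"rows": [{"delta_pos": [0.1, 0, 0], "dr": [0, 0, 0], "jaw": 0.45}]}}

```text
time: 12.4
eef_pos: [0.6283, -0.0667, 0.0243]
ee_rot: [0.002, 0.696, 0.718, -0.001]
contact_force: [-0.1, -9.6, -1.4]
gripper_width: 0.452
```

{"method": "play_rows", "body": {"rows": [{"delta_pos": [0.05, 0, 0], "dr": [0, 0, 0], "jaw": 0.45}]}}

```text
time: 12.5
eef_pos: [0.6284, -0.0665, 0.0244]
ee_rot: [0.002, 0.696, 0.718, -0.001]
contact_force: [-0.2, -11.2, -0.3]
gripper_width: 0.452
```

The force less the drag is about 8.3 N on the pad, and 2.2 mm of travel at 4 N/mm agrees. I hold here.

{"method": "play_rows", "body": {"rows": [{"delta_pos": [0, 0, 0], "dr": [0, 0, 0], "jaw": 0.45}, {"delta_pos": [0, 0, 0], "dr": [0, 0, 0], "jaw": 0.45}, {"delta_pos": [0, 0, 0], "dr": [0, 0, 0], "jaw": 0.45}, {"delta_pos": [0, 0, 0], "dr": [0, 0, 0], "jaw": 0.45}, {"delta_pos": [0, 0, 0], "dr": [0, 0, 0], "jaw": 0.45}]}}

```text
time: 13.0
eef_pos: [0.6284, -0.0665, 0.0243]
ee_rot: [0.002, 0.696, 0.718, -0.001]
contact_force: [0.0, -10.2, -2.0]
gripper_width: 0.456
```

{"method": "play_rows", "body": {"rows": [{"delta_pos": [0, 0, 0], "dr": [0, 0, 0], "jaw": 0.45}, {"delta_pos": [0, 0, 0], "dr": [0, 0, 0], "jaw": 0.45}, {"delta_pos": [0, 0, 0], "dr": [0, 0, 0], "jaw": 0.45}, {"delta_pos": [0, 0, 0], "dr": [0, 0, 0], "jaw": 0.45}, {"delta_pos": [0, 0, 0], "dr": [0, 0, 0], "jaw": 0.45}, {"delta_pos": [0, 0, 0], "dr": [0, 0, 0], "jaw": 0.45}, {"delta_pos": [0, 0, 0], "dr": [0, 0, 0], "jaw": 0.45}, {"delta_pos": [0, 0, 0], "dr": [0, 0, 0], "jaw": 0.45}, {"delta_pos": [0, 0, 0], "dr": [0, 0, 0], "jaw": 0.45}, {"delta_pos": [0, 0, 0], "dr": [0, 0, 0], "jaw": 0.45}]}}

```text
time: 14.0
eef_pos: [0.6284, -0.0666, 0.0243]
ee_rot: [0.002, 0.696, 0.718, -0.001]
contact_force: [-0.2, -9.7, -1.5]
gripper_width: 0.448
```

```bash
python3 st.py; python3 lay.py side16 side
```

```text
14.0 p [ 0.6284 -0.0666  0.0243] phi 91.84 z [ 0.002 -0.004 -1.   ] F [-0.16 -9.7  -1.49] g 0.448
rack xy mm 81.2 -111.5 to lane x 1.3
top face 1090 ((80.5244140625, -1.9925537109375), (245.546142578125, 93.1846923828125), 89.3823471069336) [[37.6, -95.2], [125.9, 116.7]] 0.0951
end face 356 y -103.1 angle 0.49
orange [[-125.4, -234.6], [-34.7, -143.1]]
```

Held steadily for 1.5 s at about 10 N total, so roughly 7.5–8 N on the pad. Now I release gently and back away.

{"method": "play_rows", "body": {"rows": [{"delta_pos": [-0.1, 0, 0], "dr": [0, 0, 0], "jaw": 0.45}, {"delta_pos": [-0.1, 0, 0], "dr": [0, 0, 0], "jaw": 0.45}, {"delta_pos": [-0.1, 0, 0], "dr": [0, 0, 0], "jaw": 0.45}, {"delta_pos": [-0.1, 0, 0], "dr": [0, 0, 0], "jaw": 0.45}, {"delta_pos": [-0.2, 0, 0], "dr": [0, 0, 0], "jaw": 0.45}, {"delta_pos": [-0.3, 0, 0], "dr": [0, 0, 0], "jaw": 0.45}, {"delta_pos": [-1, 0, 0], "dr": [0, 0, 0], "jaw": 0.45}, {"delta_pos": [-2, 0, 0], "dr": [0, 0, 0], "jaw": 0.45}, {"delta_pos": [-2, 0, 0], "dr": [0, 0, 0], "jaw": 0.45}, {"delta_pos": [-2, 0, 0], "dr": [0, 0, 0], "jaw": 0.45}, {"delta_pos": [0, 0, -2.5], "dr": [0, 0, 0], "jaw": 0.45}, {"delta_pos": [0, 0, -4], "dr": [0, 0, 0], "jaw": 0.45}, {"delta_pos": [0, 0, -4], "dr": [0, 0, 0], "jaw": 0.45}, {"delta_pos": [0, 0, -4], "dr": [0, 0, 0], "jaw": 0.45}, {"delta_pos": [0, 0, -4], "dr": [0, 0, 0], "jaw": 0.45}, {"delta_pos": [0, 0, -4], "dr": [0, 0, 0], "jaw": 0.45}, {"delta_pos": [0, 0, 0], "dr": [0, 0, 0], "jaw": 0.45}]}}

```text
time: 15.75
eef_pos: [0.6338, -0.1454, 0.2563]
ee_rot: [0.007, 0.696, 0.718, 0.003]
contact_force: [0.3, -0.2, 1.1]
gripper_width: 0.45
```

```bash
python3 st.py; python3 lay.py side17 side; python3 lay.py top17 top
```

```text
15.75 p [ 0.6338 -0.1454  0.2563] phi 91.72 z [ 0.013 -0.005 -1.   ] F [ 0.34 -0.16  1.13] g 0.45
rack xy mm 84.1 -190.4 to lane x -1.6
top face 1922 ((80.89408111572266, 6.0121002197265625), (93.42948150634766, 227.75909423828125), 0.3751455545425415) [[36.0, -104.4], [125.6, 114.0]] 0.0949
end face 401 y -103.4 angle -0.52
orange [[-125.3, -235.1], [-34.9, -143.3]]
top face 4708 ((80.17312622070312, 7.527740478515625), (220.83753967285156, 91.04037475585938), 89.81987762451172) [[35.7, -100.4], [124.3, 114.9]] 0.0961
```

View pics/side17.png

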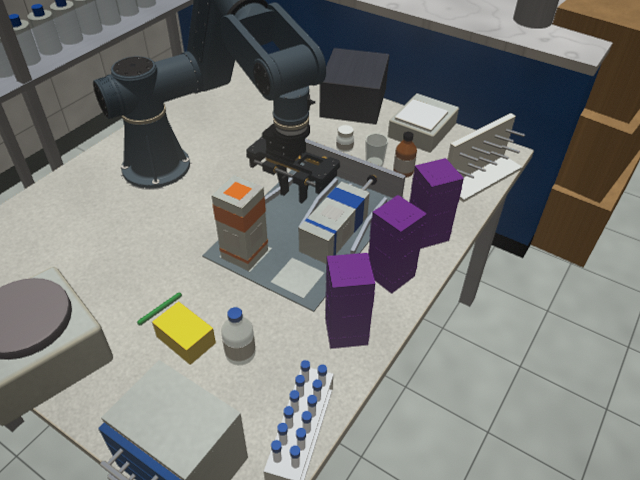

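View pics/top17.png

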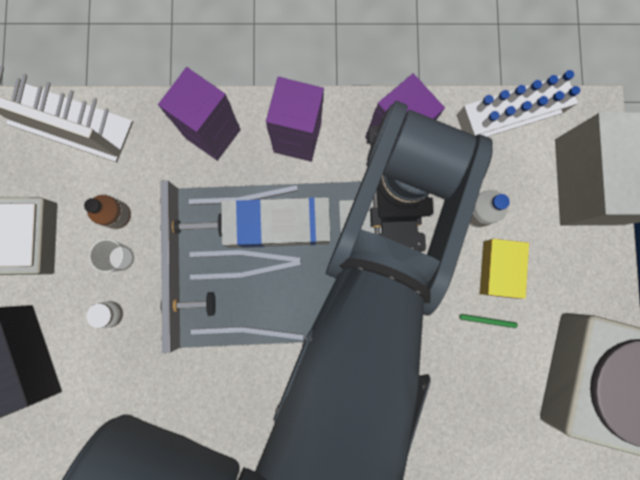

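Top view: the carton lies straight in the far lane (px 221–329, 196–246), with its top end touching the pad (px 219,224). Orange carton unmoved, arm clear.

```bash
python3 -c "
from h import *
print(job.job_done())"
```

```text
the job is handed in; nothing more can be done
None
```

The blue-banded carton is tipped, pressed home and left lying straight in the far lane against the rubber pad. I handed the job in at about 16 s. No verdict came back.

**What I did**
- **Tipping:** I pushed it over near its top with about 1–1.5 N.
- **Sliding:** two spread fingers pushed it along the lane, with about 2.7 N of drag. The fingers squared it up on the way.
- **Pressing:** I held it on the pad for 1.5 s at about 10 N total, peaking at 11.2 N. Less the drag, that is roughly 7.5–8.5 N on the pad, and about 2.2 mm of pad travel at 4 N/mm agrees.
- **Backing away:** I released slowly, backed off and raised the arm clear.

**Last checks**
- **Straightness:** the carton is within about 0.4° of the lane and about 2 mm off its centre line.
- **Pad contact:** the top picture shows its top end at the pad. Its rear end moved only about 0.3 mm when released, which is within the measuring error.
- **Other things:** the orange carton measures unmoved, and the other things look undisturbed in the last pictures.

**What disagreed**
- **Reported tool height:** the gripper sat about 31 mm higher than the reported TCP height, judging by camera depth. My first approach therefore passed just above the carton without touching it. I backed off, corrected for it, and the rest went as planned.

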